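Set the card trimmer's mitre head to the marked angle and lock it

ROBOT

A 7-joint arm with a two-finger parallel gripper is mounted at the origin on the work surface. World frame = base frame: x ahead of the robot, y to its left, z up, the work surface at z = 0. Lengths are in m, angles in rad, forces in N, time in s.
With the tool pointing down it reaches from about 0.4 to 0.85 m from the base axis. Payload 10.4 kg.
Tool frame: the origin (TCP) lies at the very end of the fingers, on their centre line; the grasp point (between the pads) lies 19 mm behind it; z points along the fingers, y is the direction in which the jaws open and shut (so a half turn about z gives the same grasp; the last joint's range is limited). The gripper opens to 87 mm and grips with 3 to 60 N. Pads are 19 mm wide; open, the fingers measure 117 mm over their backs; the gripper's body (75 mm by 190 mm) begins 51 mm behind the grasp point.
Start: joints at [-1.273, 0.332, -0.065, 1.46, 0.022, 1.35, -0.088], TCP at [0.197, 0.593, 0.2] pointing down, gripper open.
Joint ranges: [-2.6, 2.6], [-0.5, 2.12], [-1.47, 1.34], [0.16, 2.42], [-1.27, 4.41], [0.06, 2.06], [-2.6, 2.6]. Speed limits (rad/s): [2.22, 2.22, 2.79, 2.79, 3.14, 3.14, 3.14].

INTERFACE

Orientations are given as a unit quaternion [x, y, z, w].
In Python, from bench import r, eyes, job gives the robot as it stands. The module is installed in compiled form; this text tells all that it offers.
- The arm moves only by the tool play_rows, never from a script. Its argument "motion" is a list of rows, each a list of 7 numbers: the shift along the tool's x, y, z as a fraction of full scale, then the turn, a rotation vector about the tool's x, y, z as a fraction of full scale, then the opening in per cent of the stroke, from 0 (shut) to 100 (fully open). A call has 1 to 5 rows; each row is the pose to reach, as a shift and turn from the pose commanded when the call began, along the tool's axes at that moment; what a row does not reach only later rows make up. Full scale, the value 1, is 0.2 m for a shift and 90 degrees for a turn. A row lasts 1/8 s, in which the tool goes at most 62.5 mm and 10.7 degrees, less where a joint would pass 70% of its speed; a pose out of reach is approached as far as the arm can. A call with a number of a shift or a turn outside -1 to 1 is refused whole. A call with a gripper value outside its range is refused whole. The fingers move at their own pace and stop on an object; "squeeze" is the grip in N (left out, the last holds). Time passes only in rows, so rows that repeat a pose let the fingers close. It gives the time, the measured TCP pose, the force and the opening at its end, in the units of the state.
- r.read_state(): the state, without advancing time (a new reading comes with each control period).
- eyes.camera(name): name is "scene" or "top" or "wrist"; returns a dict with "image" (420x560x3 uint8, red, green, blue), "mtx" (3x3 intrinsics, pixels), "R" (3x3) and "t" (3): a world point X has camera coordinates R X + t. Camera axes: x right, y down, z forward; pixel columns grow to the right and rows downward; lengths in m; the calibration is good to about 2 mm. A picture is of the moment at which its call begins. There is no depth.
- job.close_job(): hands the job in, once; it reports no verdict.
Trained networks look in a picture, given as the dict that the camera call returned (one of the last four; its "shot" number tells which), for a name from the list of things; names that differ only in an ending like _2 or _b are one class to them, and where a whole thing is asked for, a point or a joint stands for the part that bears it (a point fixed in the world has none). Each returns a list of dicts, best first, with "p" (0 to 1); they miss things now and then, are a little off and sometimes report something else, mostly with a low value. They report only what shows in the picture. A call takes as long as a camera call.
- eyes.regions_of(picture, label): "region" (420x560 bool, what is visible of it) and "xy" ([column, row] in pixels, amid what is visible of it).
- eyes.landmark_of(picture, label): "xy" ([column, row] in pixels: a listed point, or the origin of a listed thing).
The state is a dict: "time": time; "joint_positions": joint angles; "joint_vel": joint speeds; "joint_torque": joint torques, N m; "ee_pos": TCP position; "eef_rot": TCP orientation; "ft_force": force on the tool from outside, world axes, zero at the start; "torque": the same for the moment, N m; "width": finger opening in m.
Only numpy, scipy, OpenCV 4.12 (cv2) and the standard library are available. Lean on these libraries where they do the work, as an engineer would, in place of code of your own. Each camera call takes 0.05 s, during which the arm holds its last target. There are 200 camera calls.

TASK

The swatch-card trimmer on the colour maker's bench has to cut at the marked angle: loosen the black wing knob that clamps its mitre head until the head is quite free, swing the head round by its fence until the pointer stands on the one long line of the scale, and turn the knob clockwise again until the head is locked firmly hand-tight. Feel the knob as it bites and do not overtighten it, never force the head round while it is clamped, and leave the things lying round the trimmer where they are.

Things in the scene. Friction and masses are not known exactly. Their poses are not given: they have to be found in the camera images.
- trimmer: Card trimmer, fixed to the bench: flat grey board 300 (x) x 370 (y) mm, its top 28 mm above the bench, origin under its centre. Its pivot axis is at x 20, y -75 mm. A low cutter rail (top 62 mm above the bench) runs along x at y -160; the black cutter carriage on it (top 82 mm) is parked at x 95.
- pivot (a point): The vertical axis about which both the mitre head and the clamp knob turn, at the board's top, 28 mm above the bench. The point's x axis runs along the scale's zero line (the middle one of its 11 lines).
- mark (a point): Inner end of the long line on the fixed scale plate, 81 mm from the pivot axis, 29 mm above the bench; the point's x axis points outward along the line. The plate is a flat aluminium sector of 116 mm radius with dark radial lines every 10 degrees: ten are 8 mm long; one is 24 mm long and ends in a dot. That one is the mark, 30 degrees anticlockwise of the zero line.
- head: Mitre head: round steel hub with a pointer, and an aluminium fence, one part (0.7 kg) lying on the board; it turns in a seat ring about the pivot and the knob holds it down. Origin on the pivot axis 28 mm above the bench, x axis along the pointer, y along the fence to its long end. Right when its x axis is parallel to mark's within 2 deg. Slack, it slides with under 5 N and stays put.
- pointer (a point): Tip of the head's pointer, 77 mm from the pivot axis, 36 mm above the bench, on the head's x axis. It starts 19 to 48 degrees clockwise of the mark.
- fence_grip (a point): A place to hold the head: inside the fence at x -55, y 125 mm in the head's frame, 48 mm above the bench; axes as the head's. The fence is a straight bar 20 mm thick (along the head's x), 250 mm long (y -45 to 205) and 36 mm high; it stands on the board, its top 64 mm above the bench, free on both sides here.
- knob_grip (a point): Point in the wing of the black clamp knob, on the pivot axis, 100 mm above the bench. The wing is a bar 58 mm long (x axis), 14 mm thick (y) and 44 mm high (68 to 112 mm above the bench) over a round collar 38 mm across whose top is at 69 mm. It turns at one height; clockwise from above tightens. It starts tight, 0.15 to 1.6 rad past its bite, with the bar at any angle.
- mortar: White porcelain mortar, 108 mm across and 58 mm high, with its pestle leaning in it (up to 93 mm high), loose beside the trimmer; leave it alone. Origin at the centre of its underside.
- cards: Pack of blank swatch cards, 150 x 100 x 26 mm, loose beside the trimmer; leave it alone. Origin at the centre of its underside.
- knife: Colour spatula, 250 mm long, wooden handle, lying loose beside the trimmer; leave it alone. Origin under its middle.
- jar: Lidded glass jar, 68 mm across and 85 mm high, loose beside the trimmer; leave it alone. Origin at the centre of its underside.
- knob: The same knob, origin on its axis 58 mm above the bench. Inside it a thread drives a steel foot down on the head's hub. Slack it drags 0.1 N m and has over half a turn free; past the bite the torque to turn it slowly clockwise rises by about 1 N m per rad. Firm: 0.8 to 1.05 N m (72 to 118 N on the hub); over 1.7 N m (200 N) spoils it. It may start too loose or too tight.

How it is judged:
By the outcome, as a careful person would: the job done as asked, in the order asked, and still so for the second after the job is handed in, with the robot touching nothing.
It also fails if it takes over 72 s, if anything falls off the work surface, if the arm or the gripper's body presses on something with over 40 N, if the wrist force passes 120 N, or if a joint passes its speed limit or range.

## Working session

There is one attempt and no reset: what is moved stays moved. The work goes in short steps, Python scripts to look and compute and a tool call to move; the robot and the scene stay as the last step left them, time stands still between calls to the robot, and variables do not carry over. Pictures are saved under pics/ and viewed, about 8 in all and at most 12, crops included, and the job is handed in when it is done.

Besides the shell and the picture viewer there is one more tool, called after "Call:" as a command line: name --pt "numbers of a row" for each row, then --argument value for the rest. play_rows: Moves the arm, as the interface text tells. Shift numbers are shares of 0.2 m and turn numbers shares of 90 degrees, none past 1 either way. Its arguments: {"type":"object","properties":{"motion":{"type":"array","items":{"type":"array","items":{"type":"number"}}},"squeeze":{"type":"number"}},"required":["motion"]}

```bash
mkdir -p pics; cat > h.py <<'E'
import numpy as np, cv2
from bench import r, eyes, job
from scipy.spatial.transform import Rotation as Rot
def ray(p,xy):
    d=p["R"].T@np.linalg.solve(p["mtx"],[xy[0],xy[1],1.]); return -p["R"].T@p["t"],d
def at_z(p,xy,z):
    c,d=ray(p,xy); return c+d*(z-c[2])/d[2]
def proj(p,X):
    q=p["mtx"]@(p["R"]@np.asarray(X)+p["t"]); return q[:2]/q[2]
def save(p,n): cv2.imwrite(f"pics/{n}.png",p["image"][:,:,::-1])
Z=dict(pivot=.028,mark=.029,pointer=.036,fence_grip=.048,knob_grip=.1,head=.028,knob=.058,trimmer=0,mortar=0,cards=0,knife=0,jar=0)
def st():
    s=r.read_state()
    print({k:np.round(s[k],3).tolist() for k in s if k!="joint_vel"}); return s
E
python3 - <<'E'
from h import *
st()
for cam in("top","scene"):
    p=eyes.camera(cam); save(p,cam+"0"); print(cam,"campos",np.round(-p["R"].T@p["t"],3))
    for n in Z:
        l=eyes.landmark_of(p,n)
        for d in l[:2]: print(n,round(d["p"],2),np.round(d["xy"],1),np.round(at_z(p,d["xy"],Z[n]),4)[:2])
E
```

```text
{'time': 0.0, 'joint_positions': [-1.273, 0.333, -0.065, 1.461, 0.022, 1.35, -0.088], 'joint_torque': [0.001, -62.325, 0.026, -38.992, -0.061, 0.039, 0.0], 'ee_pos': [0.197, 0.593, 0.199], 'eef_rot': [0.16, 0.987, -0.001, -0.0], 'ft_force': [-0.331, 1.206, -0.015], 'torque': [0.009, 0.067, -0.03], 'width': 0.087}
top campos [0.528 0.084 1.465]
pivot 0.66 [307.5 216.9] [0.6336 0.0255]
pivot 0.53 [382.7 238.3] [ 0.5718 -0.1734]
mark 0.86 [284.9 194.5] [0.6951 0.0845]
mark 0.31 [305.4 213.4] [0.643  0.0309]
pointer 0.61 [299.3 192.5] [0.6988 0.046 ]
knob_grip 0.48 [305.4 215.3] [0.6325 0.0337]
knob_grip 0.32 [357.1 164.4] [ 0.76   -0.1018]
head 0.62 [304.  221.1] [0.6226 0.0351]
head 0.61 [298.4 191.8] [0.7017 0.0482]
knob 0.78 [305.1 218.4] [0.6276 0.0331]
trimmer 0.7 [278.7 230.4] [0.6006 0.1037]
mortar 0.6 [171.7 211.7] [0.6584 0.3944]
cards 0.75 [170.1 283.5] [0.4637 0.4003]
knife 0.57 [381.6 237.5] [ 0.5749 -0.1755]
jar 0.73 [356.7 163. ] [ 0.7809 -0.1144]
jar 0.57 [381.1 234.6] [ 0.5828 -0.1744]
scene campos [ 1.158 -0.155  0.964]
pivot 0.82 [257.4 233.1] [0.6188 0.0353]
mark 0.73 [286.  250.1] [0.6936 0.0778]
pointer 0.83 [272.4 255.6] [0.6963 0.0403]
fence_grip 0.58 [282.8 189.1] [0.5369 0.1453]
knob_grip 0.73 [257.8 217.9] [0.6225 0.0385]
head 0.57 [253.8 235.8] [0.6221 0.0241]
knob 0.61 [255.3 229.8] [0.6253 0.0284]
trimmer 0.75 [279.3 219.8] [0.5906 0.109 ]
trimmer 0.37 [387.4 196.8] [0.6514 0.4034]
mortar 0.92 [386.9 197.8] [0.6536 0.4004]
cards 0.6 [353.2 151.3] [0.4703 0.4054]
cards 0.28 [255.1 216.1] [0.5523 0.0568]
knife 0.83 [178.1 254.2] [ 0.5725 -0.1618]
jar 0.63 [219.5 316.9] [ 0.7687 -0.1276]
```

```bash
python3 - <<'E'
import cv2
a=cv2.imread("pics/top0.png")[130:310,150:430]; b=cv2.imread("pics/scene0.png")[110:340,150:440]
import numpy as np
a=cv2.resize(a,(560,360),interpolation=3); b=cv2.resize(b,(303,240),interpolation=3)
b=cv2.resize(cv2.imread("pics/scene0.png")[110:340,150:440],(303,240))
c=np.zeros((600,560,3),np.uint8); c[:360]=a; c[360:,:303]=b; cv2.imwrite("pics/c0.png",c)
E
```

```text
(no output)
```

View pics/c0.png

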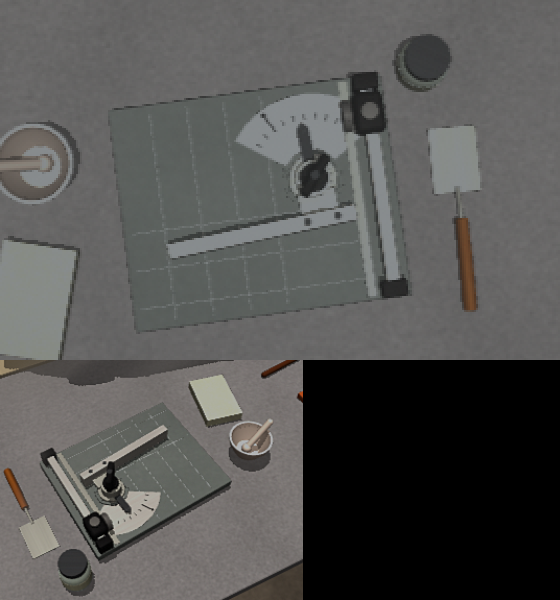

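The top view shows the knob near (306,219) px, with the wing tilted about -27° from world x. The pointer and fence are clearly visible. The loose items are well clear of the trimmer. I'm moving above the pivot now.

Call:
play_rows --pt "-0.3 -0.2 0 0 0 0 100" --pt "-0.6 -0.4 0 0 0 0 100" --pt "-0.9 -0.6 0 0 0 0 100" --pt "-0.97 -0.66 0 0 0 0 100" --pt "-0.97 -0.66 0 0 0 0 100" --squeeze 40

```text
time: 1.92
ee_pos: [0.3426, 0.4035, 0.2001]
eef_rot: [0.163, 0.987, 0.0, 0.001]
ft_force: [-0.9, 0.4, 0.4]
width: 0.0874
```

Call:
play_rows --pt "-0.3 -0.2 0 0 0 0 100" --pt "-0.6 -0.4 0 0 0 0 100" --pt "-0.9 -0.6 0 0 0 0 100" --pt "-0.97 -0.66 0 0 0 0 100" --pt "-0.97 -0.66 0 0 0 0 100"

```text
time: 2.55
ee_pos: [0.4838, 0.2175, 0.1998]
eef_rot: [0.162, 0.987, -0.0, 0.0]
ft_force: [-0.8, 1.3, -0.4]
width: 0.087
```

Call:
play_rows --pt "-0.3 -0.2 0 0 0 0 100" --pt "-0.6 -0.4 0 0 0 0 100" --pt "-0.9 -0.6 0 0 0 0 100" --pt "-0.97 -0.66 0 0 0 0 100" --pt "-0.97 -0.66 0 0 0 0 100"

```text
time: 3.18
ee_pos: [0.6256, 0.0317, 0.199]
eef_rot: [0.161, 0.987, -0.001, -0.0]
ft_force: [-0.9, 1.6, -0.2]
width: 0.0869
```

```bash
python3 - <<'E'
from h import *
st()
p=eyes.camera("wrist"); save(p,"w1"); print("campos",np.round(-p["R"].T@p["t"],3))
for n in ("pivot","mark","pointer","fence_grip","knob_grip","head","knob"):
    for d in eyes.landmark_of(p,n)[:2]: print(n,round(d["p"],2),np.round(d["xy"],1),np.round(at_z(p,d["xy"],Z[n]),4)[:2])
E
```

```text
{'time': 3.175, 'joint_positions': [-0.448, 0.347, 0.418, 1.479, -0.141, 1.346, 1.226], 'joint_torque': [2.315, -57.564, 7.946, -39.245, 0.114, -0.028, 0.773], 'ee_pos': [0.626, 0.032, 0.199], 'eef_rot': [0.161, 0.987, -0.001, -0.0], 'ft_force': [-0.877, 1.582, -0.238], 'torque': [0.059, -0.03, 0.04], 'width': 0.087}
campos [0.551 0.058 0.384]
mark 0.75 [336.9 222.5] [0.6874 0.0776]
pointer 0.83 [315.  241.9] [0.6992 0.0472]
fence_grip 0.82 [369.   75.8] [0.5477 0.1461]
fence_grip 0.64 [334.9 132.3] [0.5879 0.1008]
knob_grip 0.81 [278.5 198.4] [0.6216 0.0305]
head 0.59 [281.2 183.5] [0.6244 0.0319]
head 0.24 [332.9 132. ] [0.5892 0.1014]
knob 0.85 [280.9 188. ] [0.6225 0.0323]
knob 0.17 [212.2 316.7] [ 0.7403 -0.0905]
```

View pics/w1.png

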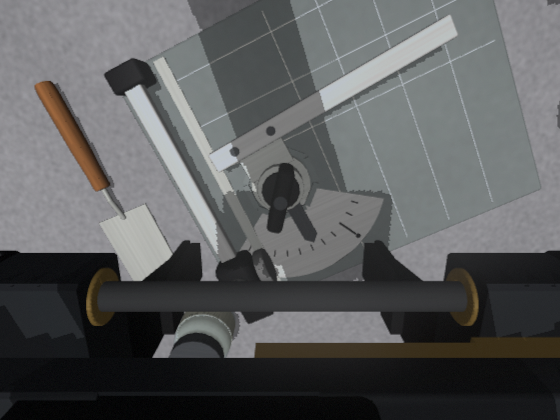

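The wrist view shows the wing from about (287,165) to (277,232), the pointer tip at (315,241), the mark line from (337,222) to (360,236), and the fence running from (215,160) to (453,25).

```bash
python3 - <<'E'
import numpy as np,cv2
from h import *
im=cv2.imread("pics/w1.png")
# crop of hub
c=im[140:260,220:380]; cv2.imwrite("pics/w1c.png",cv2.resize(c,(800,600),interpolation=cv2.INTER_CUBIC))
p=eyes.camera("wrist")
def ang(a,b,z):
    A=at_z(p,a,z);B=at_z(p,b,z);print(np.round(A,4),np.round(B,4),np.degrees(np.arctan2(*(B-A)[1::-1])))
ang((287,165),(277,232),.112)
ang((337,222),(360,236),.029)
ang((222,172),(456,32),.064)
print("pp",np.round(proj(p,[.623,.0315,.112]),1),np.round(proj(p,[.623,.0315,.028]),1))
E
```

```text
[0.5925 0.0511 0.112 ] [0.6463 0.0242 0.112 ] -26.525686128826006
[0.6858 0.0821 0.029 ] [0.7106 0.1028 0.029 ] 39.68754530669837
[ 0.5865 -0.0135  0.064 ] [0.5351 0.2271 0.064 ] 102.077650496019
pp [276.4 205.5] [277.5 184.4]
```

View pics/w1c.png

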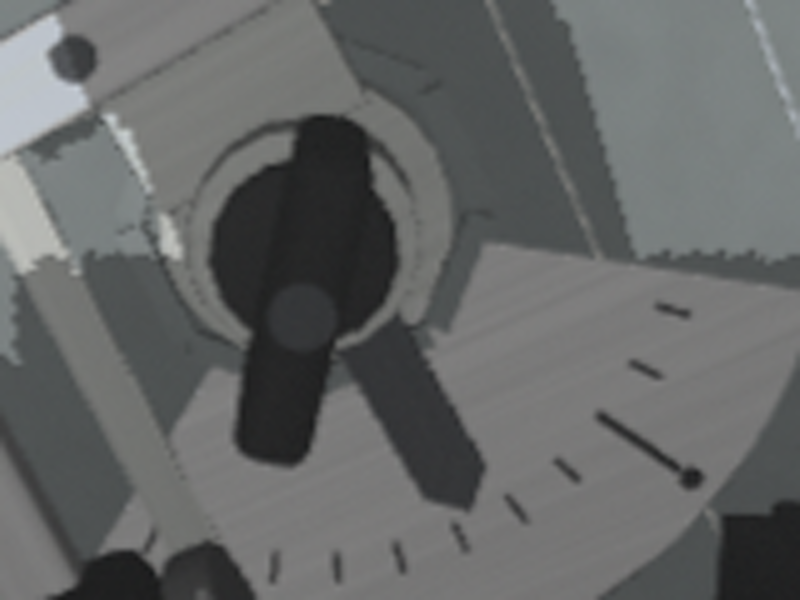

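```bash
python3 - <<'E'
from h import *
p=eyes.camera("wrist")
f=lambda c,z: at_z(p,(220+c[0]/5,140+c[1]/5),z)
a=lambda A,B: np.degrees(np.arctan2(*(B-A)[1::-1])).round(2)
C=f((302,317),.112); E=f((270,463),.112); print("disc",C.round(4),"end",E.round(4),a(C,E),np.linalg.norm(E-C))
print("collar",f((305,250),.069).round(4))
m1=f((600,413),.029);m2=f((692,478),.029); print("mark",m1.round(4),m2.round(4),a(m1,m2), "pivot from mark",(m1-81*(m2-m1)/np.linalg.norm(m2-m1)/1000).round(4))
t=f((470,508),.036); print("tip",t.round(4))
# other scale ticks, radial lines -> pivot by intersection (inner,outer)
T=[((275,583),(277,553)),((338,580),(337,553)),((405,573),(395,543)),((466,551),(455,524)),((526,522),(506,495)),((579,481),(556,459)),((662,376),(630,361)),((690,315),(656,304)),((692,478),(600,413))]
mid=np.array([(f(o,.029)+f(i,.029))[:2]/2 for o,i in T[:-1]])
A=np.c_[2*mid,np.ones(len(mid))]; s=np.linalg.lstsq(A,(mid**2).sum(1),rcond=None)[0]
c=s[:2]; print("circle",c.round(4),np.sqrt(s[2]+c@c), np.degrees(np.arctan2(*(mid-c).T[::-1])).round(1))
for q in(C[:2],c): print("pivot",q.round(4),"mark ang",a(q,m1[:2]),a(q,m2[:2]),"pointer",a(q,t[:2]),np.linalg.norm(t[:2]-q),np.linalg.norm(m1[:2]-q))
E
```

```text
disc [0.6224 0.035  0.112 ] end [0.646  0.0212 0.112 ] -30.33 0.02741036906915619
collar [0.621  0.0359 0.069 ]
mark [0.6876 0.0848 0.029 ] [0.7097 0.1007 0.029 ] 35.88 pivot from mark [0.622  0.0373 0.029 ]
tip [0.6976 0.0501 0.036 ]
circle [0.623  0.0359] 0.08458252857231335 [-23.4 -13.6  -3.6   6.6  16.5  26.7  46.9  57. ]
pivot [0.6224 0.035 ] mark ang 37.33 36.97 pointer 11.3 0.0767724528138031 0.08208618571445166
pivot [0.623  0.0359] mark ang 37.12 36.81 pointer 10.75 0.0759591856591251 0.0810330198364407
```

Call:
play_rows --pt "0.02 0.013 0.15 0 0 0.11 100" --pt "0.02 0.013 0.35 0 0 0.11 100" --pt "0.02 0.013 0.5 0 0 0.11 100" --pt "0.02 0.013 0.58 0 0 0.11 100" --pt "0.02 0.013 0.58 0 0 0.11 100"

```text
time: 4.3
ee_pos: [0.6211, 0.0376, 0.0831]
eef_rot: [0.244, 0.97, -0.0, -0.001]
ft_force: [0.3, -0.2, 0.9]
width: 0.0872
```

```bash
python3 - <<'E'
from h import *
st(); p=eyes.camera("wrist"); save(p,"w2"); save(eyes.camera("scene"),"s2")
a=cv2.imread("pics/w2.png")[60:360,120:440]
b=cv2.imread("pics/s2.png")[150:310,180:340]
cv2.imwrite("pics/c2.png",np.hstack([a,cv2.resize(b,(300,300),interpolation=2)]))
E
```

```text
{'time': 4.3, 'joint_positions': [-0.459, 0.432, 0.417, 1.626, -0.189, 1.125, 1.083], 'joint_torque': [0.014, -59.207, 7.52, -34.127, -0.062, -0.23, 0.058], 'ee_pos': [0.621, 0.038, 0.083], 'eef_rot': [0.244, 0.97, -0.0, -0.001], 'ft_force': [0.345, -0.155, 0.858], 'torque': [0.016, 0.031, 0.006], 'width': 0.087}
```

View pics/c2.png

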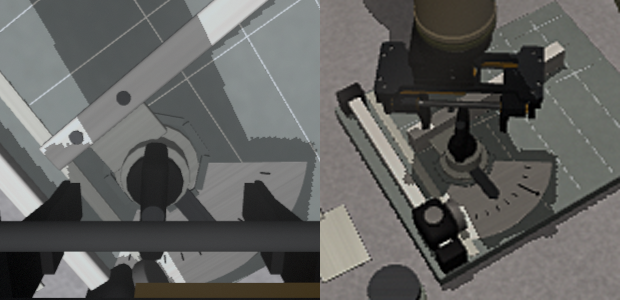

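```bash
python3 - <<'E'
from h import *
p=eyes.camera("wrist"); s=r.read_state(); R=Rot.from_quat(s["eef_rot"])
print(proj(p,s["ee_pos"]),proj(p,s["ee_pos"]+R.apply([0,.0435,0])),proj(p,s["ee_pos"]-R.apply([0,.0435,0])))
for z in(.069,.112): print(proj(p,[.6225,.0355,z]))
for d in [eyes.landmark_of(p,n)[0] for n in("knob_grip","knob")]: print(d["p"],d["xy"])
im=p["image"].mean(2)[200:285:4,230:330].astype(int)
cv2.imwrite("pics/c3.png",cv2.resize(p["image"][190:320,180:380,::-1],(800,520),interpolation=2))
E
```

```text
[281.48906769 246.35569877] [353.23606212 246.29788821] [209.7375733  246.41351296]
[278.64602727 237.9813099 ]
[278.0318533  268.36499046]
0.68 [268.6, 259.9]
0.97 [276.6, 233.6]
```

View pics/c3.png

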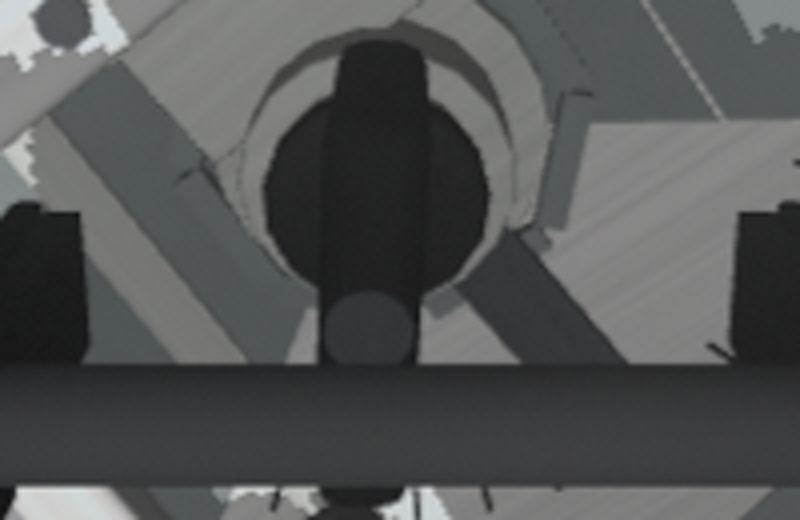

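The disc on the wing sits at (272,273) px, so the pivot is about 4 mm off the TCP in both x and y. I'll correct by that much and grip.

Call:
play_rows --pt "-0.022 -0.021 0.01 0 0 0.028 100" --pt "-0.022 -0.021 0.01 0 0 0.028 40" --pt "-0.022 -0.021 0.01 0 0 0.028 0" --pt "-0.022 -0.021 0.01 0 0 0.028 0" --pt "-0.022 -0.021 0.01 0 0 0.028 0" --squeeze 60

```text
time: 5.18
ee_pos: [0.6234, 0.0319, 0.0816]
eef_rot: [0.265, 0.964, 0.0, -0.0]
ft_force: [0.9, 0.1, 0.2]
width: 0.0549
```

```bash
python3 - <<'E'
from h import *
st()
E
```

```text
{'time': 5.175, 'joint_positions': [-0.456, 0.438, 0.426, 1.624, -0.196, 1.123, 1.053], 'joint_torque': [0.017, -61.115, 8.043, -35.298, 0.01, 0.088, 0.001], 'ee_pos': [0.623, 0.032, 0.082], 'eef_rot': [0.265, 0.964, 0.0, -0.0], 'ft_force': [0.883, 0.139, 0.18], 'torque': [0.013, 0.059, -0.005], 'width': 0.055}
```

Call:
play_rows --pt "0 0 0 0 0 0 0" --pt "0 0 0 0 0 0 0" --pt "0 0 0 0 0 0 0" --pt "0 0 0 0 0 0 0" --pt "0 0 0 0 0 0 0"

```text
time: 5.8
ee_pos: [0.6231, 0.0312, 0.0816]
eef_rot: [0.266, 0.964, -0.0, -0.0]
ft_force: [-2.4, -1.5, 1.8]
width: 0.0133
```

```bash
python3 - <<'E'
from h import *
st()
E
```

```text
{'time': 5.8, 'joint_positions': [-0.455, 0.438, 0.427, 1.624, -0.195, 1.123, 1.053], 'joint_torque': [-1.099, -60.486, 6.909, -36.029, -0.528, -0.702, 0.04], 'ee_pos': [0.623, 0.031, 0.082], 'eef_rot': [0.266, 0.964, -0.0, -0.0], 'ft_force': [-2.398, -1.513, 1.778], 'torque': [-0.432, 0.52, -0.069], 'width': 0.013}
```

Call:
play_rows --pt "0 0 0 0 0 -0.07 0" --pt "0 0 0 0 0 -0.15 0" --pt "0 0 0 0 0 -0.22 0" --pt "0 0 0 0 0 -0.3 0" --pt "0 0 0 0 0 -0.3 0"

```text
time: 6.42
ee_pos: [0.6228, 0.0304, 0.0814]
eef_rot: [0.034, 0.999, -0.001, -0.001]
ft_force: [-3.2, -4.4, 0.0]
width: 0.0129
```

```bash
cat > q.py <<'E'
from h import *
s=r.read_state(); q=Rot.from_quat(s["eef_rot"]).as_matrix()
print("t",round(s["time"],2),"pos",s["ee_pos"].round(4) if hasattr(s["ee_pos"],'round') else np.round(s["ee_pos"],4),"jaw y deg",np.degrees(np.arctan2(q[1,1],q[0,1])).round(2),"F",np.round(s["ft_force"],1),"T",np.round(s["torque"],2),"w",round(float(s["width"]),4),"j7",round(s["joint_positions"][6],3))
E
python3 q.py
```

```text
t 6.42 pos [0.6228 0.0304 0.0814] jaw y deg 86.11 F [-3.2 -4.4  0. ] T [-1.    0.74  0.11] w 0.0129 j7 1.493
```

Call:
play_rows --pt "0 0 0 0 0 -0.07 0" --pt "0 0 0 0 0 -0.15 0" --pt "0 0 0 0 0 -0.22 0" --pt "0 0 0 0 0 -0.3 0"

```text
time: 6.92
ee_pos: [0.6229, 0.0296, 0.0814]
eef_rot: [-0.201, 0.98, -0.001, -0.001]
ft_force: [-2.2, -6.4, -0.4]
width: 0.0132
```

```bash
python3 q.py
```

```text
t 6.92 pos [0.6229 0.0296 0.0814] jaw y deg 113.15 F [-2.2 -6.4 -0.4] T [-1.57  0.62 -0.11] w 0.0132 j7 1.936
```

Call:
play_rows --pt "0.007 -0.01 0 0 0 -0.07 0" --pt "0.007 -0.01 0 0 0 -0.14 0" --pt "0.007 -0.01 0 0 0 -0.21 0" --pt "0.007 -0.01 0 0 0 -0.28 0"

```text
time: 7.42
ee_pos: [0.6234, 0.0288, 0.0814]
eef_rot: [-0.41, 0.912, -0.0, 0.0]
ft_force: [2.4, -3.1, -2.8]
width: 0.0131
```

```bash
python3 q.py
```

```text
t 7.42 pos [0.6234 0.0288 0.0814] jaw y deg 138.41 F [ 2.4 -3.1 -2.8] T [-0.56 -0.5  -0.11] w 0.0131 j7 2.354
```

The torque holds at 0.11 N m over the last 25°, so the knob is slack. Now I release it and go to the fence.

Call:
play_rows --pt "0 0 0 0 0 0 50" --pt "0 0 0 0 0 0 50" --pt "0 0 0 0 0 0 60" --pt "0 0 -0.2 0 0 0 100" --pt "0 0 -0.5 0 0 0 100" --squeeze 20

```text
time: 8.05
ee_pos: [0.6216, 0.0296, 0.1811]
eef_rot: [-0.409, 0.912, 0.001, -0.002]
ft_force: [0.8, -0.3, 0.6]
width: 0.0551
```

Call:
play_rows --pt "0 0 0 0 0 0.11 100" --pt "0 0 0 0 0 0.22 100" --pt "0 0 0 0 0 0.33 100" --pt "0 0 0 0 0 0.44 100" --pt "0 0 0 0 0 0.55 100"

```text
time: 8.68
ee_pos: [0.6229, 0.0297, 0.1817]
eef_rot: [0.013, 1.0, 0.0, 0.0]
ft_force: [-0.5, 0.1, -0.4]
width: 0.0865
```

Call:
play_rows --pt "0 0 0 0 0 0.11 100" --pt "0 0 0 0 0 0.22 100" --pt "0 0 0 0 0 0.33 100" --pt "0 0 0 0 0 0.44 100" --pt "0 0 0 0 0 0.55 100"

```text
time: 9.3
ee_pos: [0.6229, 0.0297, 0.1817]
eef_rot: [0.43, 0.903, 0.0, -0.0]
ft_force: [-0.1, -0.8, 0.8]
width: 0.0869
```

```bash
python3 q.py; python3 - <<'E'
from h import *
p=eyes.camera("wrist"); save(p,"w4")
for n in ("fence_grip","pointer","mark","knob"):
    for d in eyes.landmark_of(p,n)[:2]: print(n,round(d["p"],2),np.round(d["xy"],1),np.round(at_z(p,d["xy"],Z[n]),4)[:2])
E
```

```text
t 9.3 pos [0.6229 0.0297 0.1817] jaw y deg 39.02 F [-0.1 -0.8  0.8] T [-0.05 -0.    0.04] w 0.0869 j7 0.675
fence_grip 0.78 [294.3  41.4] [0.5448 0.143 ]
pointer 0.69 [346.9 222.4] [0.6984 0.0455]
mark 0.94 [355.5 189.4] [0.6834 0.0775]
knob 0.62 [285.3 194.8] [0.6248 0.032 ]
```

View pics/w4.png

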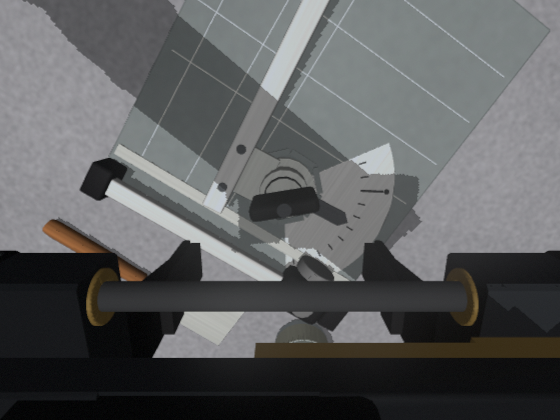

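The wing now lies roughly level in the view with its disc at (284,211) px. The head has not moved, and the fence grip is at about (294,41) px. Now over to the fence.

Call:
play_rows --pt "0.2 0.02 0 0 0 0.1 100" --pt "0.4 0.03 0 0 0 0.2 100" --pt "0.6 0.04 0 0 0 0.3 100" --pt "0.68 0.05 0 0 0 0.305 100" --pt "0.68 0.05 0 0 0 0.305 100"

```text
time: 10.18
ee_pos: [0.5439, 0.1422, 0.1818]
eef_rot: [0.628, 0.778, 0.0, -0.0]
ft_force: [0.8, -0.0, -0.0]
width: 0.0874
```

Call:
play_rows --pt "0 0 0.25 0 0 0 100" --pt "0 0 0.5 0 0 0 80" --pt "0 0 0.7 0 0 0 60" --pt "0 0 0.72 0 0 0 40" --pt "0 0 0.72 0 0 0 40"

```text
time: 10.8
ee_pos: [0.5454, 0.1402, 0.0389]
eef_rot: [0.63, 0.777, 0.0, 0.0]
ft_force: [-0.4, 0.0, 0.9]
width: 0.0549
```

```bash
python3 q.py; python3 - <<'E'
from h import *
p=eyes.camera("wrist"); save(p,"w5")
cv2.imwrite("pics/w5c.png",p["image"][60:360,80:480,::-1])
E
```

```text
t 10.8 pos [0.5454 0.1402 0.0389] jaw y deg 11.93 F [-0.4  0.   0.9] T [-0.11 -0.01  0.01] w 0.0549 j7 0.014
```

View pics/w5c.png

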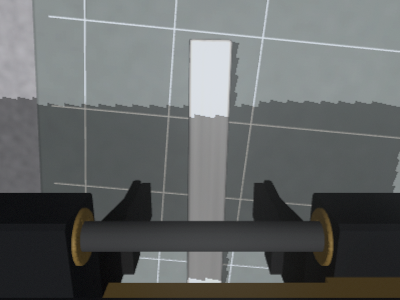

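The fence runs straight up between the fingers at crop columns 190–228, well aligned with the jaws. Closing.

Call:
play_rows --pt "0 0 0.01 0 0 0 15" --pt "0 0 0.01 0 0 0 15" --pt "0 0 0.01 0 0 0 15" --pt "0 0 0.01 0 0 0 15" --pt "0 0 0.01 0 0 0 15" --squeeze 15

```text
time: 11.48
ee_pos: [0.5451, 0.1411, 0.0363]
eef_rot: [0.63, 0.777, 0.001, 0.0]
ft_force: [2.1, 0.7, 4.7]
width: 0.0197
```

```bash
python3 q.py; python3 - <<'E'
from h import *
# arc plan in tool units: pivot, total angle
s=r.read_state(); M=Rot.from_quat(s["eef_rot"]).as_matrix(); P=np.array([.623,.0303])
v=np.array(s["ee_pos"])[:2]-P; print("grip radius",np.linalg.norm(v),"ang-90-23.7",np.degrees(np.arctan2(v[1],v[0]))-90-23.75)
for a in (6,12,18,24,25.5):
    c,n=np.cos(np.radians(a)),np.sin(np.radians(a)); d=np.array([[c,-n],[n,c]])@v-v
    print(a,np.round((M.T@np.r_[d,0])/.2,3),round(-a/90,3))
E
```

```text
t 11.47 pos [0.5451 0.1411 0.0363] jaw y deg 11.95 F [2.1 0.7 4.7] T [ 0.08 -0.55 -0.03] w 0.0197 j7 0.015
grip radius 0.13544905906988788 ang-90-23.7 11.36950219923348
6 [-0.031 -0.064 -0.   ] -0.067
12 [-0.069 -0.124 -0.   ] -0.133
18 [-0.113 -0.179 -0.   ] -0.2
24 [-0.162 -0.23  -0.   ] -0.267
25.5 [-0.175 -0.242 -0.   ] -0.283
```

Call:
play_rows --pt "-0.015 -0.032 0 0 0 -0.033 15" --pt "-0.031 -0.064 0 0 0 -0.067 15"

```text
time: 11.72
ee_pos: [0.534, 0.1327, 0.0362]
eef_rot: [0.587, 0.81, 0.001, 0.001]
ft_force: [5.3, 0.7, 2.3]
width: 0.0191
```

```bash
python3 q.py
```

```text
t 11.72 pos [0.534  0.1327 0.0362] jaw y deg 18.1 F [5.3 0.7 2.3] T [ 0.28 -1.02 -0.06] w 0.0191 j7 0.118
```

Call:
play_rows --pt "-0.022 -0.048 0 0 0 -0.05 15" --pt "-0.049 -0.094 0 0 0 -0.1 15" --pt "-0.08 -0.138 0 0 0 -0.15 15" --pt "-0.113 -0.179 0 0 0 -0.2 15" --pt "-0.113 -0.179 0 0 0 -0.2 15"

```text
time: 12.35
ee_pos: [0.5064, 0.0987, 0.0362]
eef_rot: [0.455, 0.891, 0.0, 0.0]
ft_force: [0.6, -3.6, 8.0]
width: 0.0198
```

```bash
python3 q.py; python3 - <<'E'
from h import *
for c in("scene","top"):
    p=eyes.camera(c); save(p,c+"6")
    for n in ("pivot","pointer","mark"):
        for d in eyes.landmark_of(p,n)[:1]: print(c,n,round(d["p"],2),np.round(d["xy"],1),np.round(at_z(p,d["xy"],Z[n]),4)[:2])
a=cv2.imread("pics/scene6.png")[200:290,220:330]; b=cv2.imread("pics/top6.png")[165:245,255:355]
cv2.imwrite("pics/c6.png",np.hstack([cv2.resize(a,(400,327),interpolation=2),cv2.resize(b,(400,327),interpolation=2)]))
E
```

```text
t 12.35 pos [0.5064 0.0987 0.0362] jaw y deg 35.91 F [ 0.6 -3.6  8. ] T [-1.   -0.09  0.18] w 0.0198 j7 0.443
scene pivot 0.64 [256.1 233.2] [0.6177 0.0322]
scene pointer 0.93 [282.3 246.6] [0.6845 0.0723]
scene mark 0.92 [284.5 248.9] [0.689 0.076]
top pointer 0.95 [285.7 198.1] [0.6846 0.0826]
top mark 0.72 [285.3 197.7] [0.6865 0.0837]
```

View pics/c6.png

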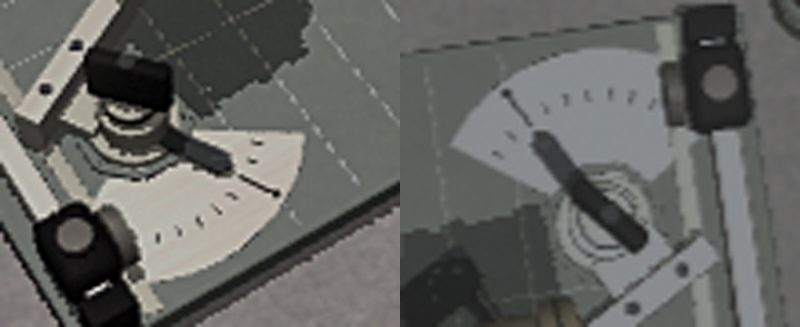

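The pointer is almost in line with the long mark (scene crop: tip ~(230,172), line from (243,177) to the dot at (277,193)). My angle bookkeeping puts it 1–2° short, so I'll nudge it a little and release, then check from above with the wrist camera.

Call:
play_rows --pt "-0.006 -0.013 0 0 0 -0.013 15" --pt "-0.006 -0.013 0 0 0 -0.013 15" --pt "-0.006 -0.013 0 0 0 -0.013 40" --pt "-0.006 -0.013 0 0 0 -0.013 50" --pt "-0.006 -0.013 0 0 0 -0.013 60"

```text
time: 13.38
ee_pos: [0.5038, 0.0969, 0.0351]
eef_rot: [0.445, 0.895, -0.001, -0.001]
ft_force: [-0.6, 0.8, 0.3]
width: 0.0417
```

```bash
python3 q.py; python3 - <<'E'
from h import *
s=r.read_state(); M=Rot.from_quat(s["eef_rot"]).as_matrix()
print(np.round(M.T@(np.array([.623,.030,.1817])-s["ee_pos"])/.2,3))
E
```

```text
t 13.38 pos [0.5038 0.0969 0.0351] jaw y deg 37.14 F [-0.6  0.8  0.3] T [-0.03  0.01  0.04] w 0.0417 j7 0.466
[-0.626  0.272 -0.734]
```

Call:
play_rows --pt "0 0 -0.2 0 0 0 80" --pt "0 0 -0.5 0 0 0 100" --pt "0 0 -0.73 0 0 0 100" --pt "-0.3 0.13 -0.73 0 0 0 100" --pt "-0.6 0.26 -0.73 0 0 0 100"

```text
time: 14.0
ee_pos: [0.6149, 0.0359, 0.1828]
eef_rot: [0.444, 0.896, 0.001, 0.0]
ft_force: [0.5, 1.5, -0.1]
width: 0.0853
```

Call:
play_rows --pt "-0.027 0.01 0 0 0 0 100" --pt "-0.027 0.01 0 0 0 0 100"

```text
time: 14.25
ee_pos: [0.6179, 0.0324, 0.1808]
eef_rot: [0.445, 0.895, -0.001, -0.001]
ft_force: [0.0, 0.1, -0.3]
width: 0.0871
```

```bash
python3 q.py; python3 - <<'E'
from h import *
p=eyes.camera("wrist"); save(p,"w7")
for n in ("pointer","mark","knob","knob_grip"):
    for d in eyes.landmark_of(p,n)[:1]: print(n,round(d["p"],2),np.round(d["xy"],1),np.round(at_z(p,d["xy"],Z[n]),4)[:2])
cv2.imwrite("pics/w7c.png",cv2.resize(p["image"][120:270,220:420,::-1],(800,600),interpolation=2))
E
```

```text
t 14.25 pos [0.6179 0.0324 0.1808] jaw y deg 37.1 F [ 0.   0.1 -0.3] T [-0.02 -0.02  0.02] w 0.0871 j7 0.642
pointer 0.82 [358.1 191.4] [0.6805 0.0784]
mark 0.95 [362.2 193.3] [0.6876 0.0791]
knob 0.8 [287.1 199.1] [0.6233 0.0323]
knob_grip 0.76 [284.2 209.5] [0.6196 0.0322]
```

View pics/w7c.png

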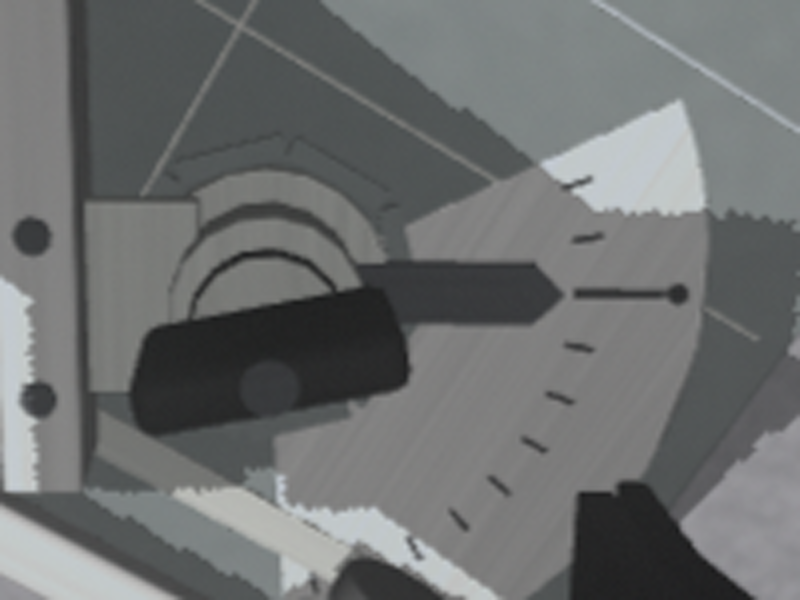

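The pointer (tip at crop (563,293)) lies in line with the long mark (575–678, ~293.5). I'll check the angle with height parallax included.

```bash
python3 - <<'E'
from h import *
p=eyes.camera("wrist")
f=lambda c,z: at_z(p,(220+c[0]/4,120+c[1]/4),z)[:2]
a=lambda A,B: np.degrees(np.arctan2(*(B-A)[::-1])).round(2)
t=f((564,293),.036); m1=f((575,293),.029); m2=f((678,294),.029); C=f((270,388),.112)
T=[((565,188),(593,180)),((572,241),(602,236)),((566,346),(593,349)),((548,395),(574,403)),((524,438),(547,451)),((489,478),(510,495)),((452,512),(466,529))]
mid=np.array([(f(o,.029)+f(i,.029))/2 for o,i in T]); A=np.c_[2*mid,np.ones(len(mid))]; s=np.linalg.lstsq(A,(mid**2).sum(1),rcond=None)[0]; c=s[:2]
print("disc",C,"circle",c,np.sqrt(s[2]+c@c),np.degrees(np.arctan2(*(mid-c).T[::-1])).round(1))
for q in (C,c,(C+c)/2): print("ptr",a(q,t),np.linalg.norm(t-q).round(4),"mark",a(q,m1),a(q,m2))
print("ptr edges",a(f((400,262),.036),f((530,263),.036)),a(f((415,325),.036),f((530,325),.036)),"mark line",a(m1,m2))
print("fence top edge",a(f((82,480),.064),f((68,10),.064))-90)
print("wing",a(C,f((405,350),.112)), a(f((150,330),.112),f((380,288),.112)),a(f((150,432),.112),f((400,390),.112)))
E
```

```text
disc [0.62371381 0.03254179] circle [0.62517479 0.03321151] 0.08427284492167594 [ 57.   47.   26.6  16.4   6.6  -3.9 -14. ]
ptr 37.93 0.0775 mark 36.67 36.65
ptr 38.21 0.0759 mark 36.91 36.83
ptr 38.07 0.0767 mark 36.79 36.74
ptr edges 36.72 37.16 mark line 36.59
fence top edge 36.760000000000005
wing 53.67 47.86 47.24
```

Pointer edges 36.9°, fence 36.8°, mark 36.7°; the tip alone reads about 1.3° over. That is inside 2°. Now back to the knob for tightening, with the same jaw angle as when I released it.

Call:
play_rows --pt "-0.029 0.01 0 0 0 -0.11 100" --pt "-0.029 0.01 0 0 0 -0.22 100" --pt "-0.029 0.01 0 0 0 -0.33 100" --pt "-0.029 0.01 0 0 0 -0.44 100" --pt "-0.029 0.01 0 0 0 -0.55 100"

```text
time: 15.18
ee_pos: [0.6232, 0.0296, 0.182]
eef_rot: [0.026, 1.0, 0.0, 0.0]
ft_force: [-0.6, -0.4, -0.5]
width: 0.0869
```

Call:
play_rows --pt "0 0 0 0 0 -0.11 100" --pt "0 0 0 0 0 -0.22 100" --pt "0 0 0 0 0 -0.33 100" --pt "0 0 0 0 0 -0.44 100" --pt "0 0 0 0 0 -0.575 80"

```text
time: 15.8
ee_pos: [0.6232, 0.0296, 0.182]
eef_rot: [-0.402, 0.916, 0.0, 0.0]
ft_force: [-0.4, 1.0, 0.7]
width: 0.0824
```

```bash
python3 q.py
```

```text
t 15.8 pos [0.6232 0.0296 0.182 ] jaw y deg 137.37 F [-0.4  1.   0.7] T [ 0.07  0.07 -0.  ] w 0.0824 j7 2.33
```

Call:
play_rows --pt "0 0 0.2 0 0 -0.011 70" --pt "0 0 0.4 0 0 -0.011 50" --pt "0 0 0.5 0 0 -0.011 30" --pt "0 0 0.5 0 0 -0.011 0" --pt "0 0 0.5 0 0 -0.011 0" --squeeze 60

```text
time: 16.42
ee_pos: [0.6245, 0.0293, 0.0834]
eef_rot: [-0.407, 0.914, -0.0, 0.001]
ft_force: [0.5, 0.2, 0.3]
width: 0.0351
```

Call:
play_rows --pt "0 0 0 0 0 0 0" --pt "0 0 0 0 0 0 0" --pt "0 0 0 0 0 0 0"

```text
time: 16.8
ee_pos: [0.6238, 0.0293, 0.0824]
eef_rot: [-0.407, 0.914, -0.0, 0.001]
ft_force: [-2.2, 0.6, 5.1]
width: 0.0131
```

```bash
python3 q.py
```

```text
t 16.8 pos [0.6238 0.0293 0.0824] jaw y deg 137.99 F [-2.2  0.6  5.1] T [0.08 0.31 0.05] w 0.0131 j7 2.353
```

Call:
play_rows --pt "0 0 0 0 0 0.06 0" --pt "0 0 0 0 0 0.12 0" --pt "0 0 0 0 0 0.18 0" --pt "0 0 0 0 0 0.24 0" --pt "0 0 0 0 0 0.3 0"

```text
time: 17.42
ee_pos: [0.6236, 0.0298, 0.0824]
eef_rot: [-0.181, 0.984, 0.0, 0.0]
ft_force: [-2.7, 1.8, 6.8]
width: 0.0132
```

```bash
python3 q.py
```

```text
t 17.43 pos [0.6236 0.0298 0.0824] jaw y deg 110.84 F [-2.7  1.8  6.8] T [0.35 0.7  0.13] w 0.0132 j7 1.907
```

Call:
play_rows --pt "0 0 0 0 0 0.04 0" --pt "0 0 0 0 0 0.08 0" --pt "0 0 0 0 0 0.12 0"

```text
time: 17.8
ee_pos: [0.6235, 0.03, 0.0824]
eef_rot: [-0.088, 0.996, 0.001, 0.0]
ft_force: [-2.9, 2.3, 6.8]
width: 0.0129
```

```bash
python3 q.py
```

```text
t 17.8 pos [0.6235 0.03   0.0824] jaw y deg 100.11 F [-2.9  2.3  6.8] T [0.53 0.75 0.12] w 0.0129 j7 1.731
```

Call:
play_rows --pt "0 0 0 0 0 0.04 0" --pt "0 0 0 0 0 0.08 0" --pt "0 0 0 0 0 0.12 0"

```text
time: 18.18
ee_pos: [0.6235, 0.0302, 0.0825]
eef_rot: [0.006, 1.0, 0.001, 0.0]
ft_force: [-2.9, 2.2, 5.8]
width: 0.0132
```

```bash
python3 q.py
```

```text
t 18.18 pos [0.6235 0.0302 0.0825] jaw y deg 89.31 F [-2.9  2.2  5.8] T [0.55 0.75 0.09] w 0.0132 j7 1.554
```

Call:
play_rows --pt "0 0 0 0 0 0.04 0" --pt "0 0 0 0 0 0.08 0" --pt "0 0 0 0 0 0.12 0"

```text
time: 18.55
ee_pos: [0.6235, 0.0304, 0.0825]
eef_rot: [0.1, 0.995, 0.001, 0.0]
ft_force: [-2.7, 3.2, 6.9]
width: 0.0132
```

```bash
python3 q.py
```

```text
t 18.55 pos [0.6235 0.0304 0.0825] jaw y deg 78.53 F [-2.7  3.2  6.9] T [0.66 0.82 0.23] w 0.0132 j7 1.378
```

Call:
play_rows --pt "0 0 0 0 0 0.04 0" --pt "0 0 0 0 0 0.08 0" --pt "0 0 0 0 0 0.12 0"

```text
time: 18.92
ee_pos: [0.6236, 0.0306, 0.0826]
eef_rot: [0.193, 0.981, 0.001, 0.0]
ft_force: [-3.2, 4.1, 7.3]
width: 0.0131
```

```bash
python3 q.py
```

```text
t 18.93 pos [0.6236 0.0306 0.0826] jaw y deg 67.76 F [-3.2  4.1  7.3] T [0.74 0.8  0.38] w 0.0131 j7 1.202
```

Call:
play_rows --pt "0 0 0 0 0 0.035 0" --pt "0 0 0 0 0 0.07 0" --pt "0 0 0 0 0 0.105 0" --pt "0 0 0 0 0 0.14 0"

```text
time: 19.42
ee_pos: [0.6237, 0.0309, 0.0827]
eef_rot: [0.299, 0.954, 0.001, 0.0]
ft_force: [-2.4, 3.0, 8.1]
width: 0.0133
```

```bash
python3 q.py
```

```text
t 19.43 pos [0.6237 0.0309 0.0827] jaw y deg 55.21 F [-2.4  3.   8.1] T [0.78 0.76 0.67] w 0.0133 j7 0.998
```

Call:
play_rows --pt "0 0 0 0 0 0.025 0" --pt "0 0 0 0 0 0.05 0" --pt "0 0 0 0 0 0.075 0" --pt "0 0 0 0 0 0.1 0"

```text
time: 19.92
ee_pos: [0.6238, 0.031, 0.0828]
eef_rot: [0.372, 0.928, 0.001, 0.0]
ft_force: [-3.4, 3.4, 8.6]
width: 0.0129
```

```bash
python3 q.py
```

```text
t 19.93 pos [0.6238 0.031  0.0828] jaw y deg 46.26 F [-3.4  3.4  8.6] T [0.78 0.79 0.82] w 0.0129 j7 0.853
```

Call:
play_rows --pt "0 0 0 0 0 0.015 0" --pt "0 0 0 0 0 0.03 0" --pt "0 0 0 0 0 0.045 0" --pt "0 0 0 0 0 0.06 0"

```text
time: 20.42
ee_pos: [0.6239, 0.031, 0.0828]
eef_rot: [0.415, 0.91, 0.001, 0.0]
ft_force: [-3.8, 3.0, 8.2]
width: 0.0131
```

```bash
python3 q.py
```

```text
t 20.43 pos [0.6239 0.031  0.0828] jaw y deg 40.91 F [-3.8  3.   8.2] T [0.79 0.72 0.95] w 0.0131 j7 0.766
```

Call:
play_rows --pt "0 0 0 0 0 0 30" --pt "0 0 0 0 0 0 60" --pt "0 0 0 0 0 0 60" --pt "0 0 -0.2 0 0 0 100" --pt "0 0 -0.5 0 0 0 100"

```text
time: 21.05
ee_pos: [0.6221, 0.029, 0.181]
eef_rot: [0.417, 0.909, -0.001, -0.002]
ft_force: [1.1, 0.1, 0.5]
width: 0.0547
```

```bash
python3 q.py; python3 - <<'E'
from h import *
p=eyes.camera("wrist"); save(p,"w8")
cv2.imwrite("pics/w8c.png",cv2.resize(p["image"][120:270,220:420,::-1],(800,600),interpolation=2))
E
```

```text
t 21.05 pos [0.6221 0.029  0.181 ] jaw y deg 40.77 F [1.1 0.1 0.5] T [-0.05 -0.05 -0.02] w 0.0547 j7 0.732
```

View pics/w8c.png

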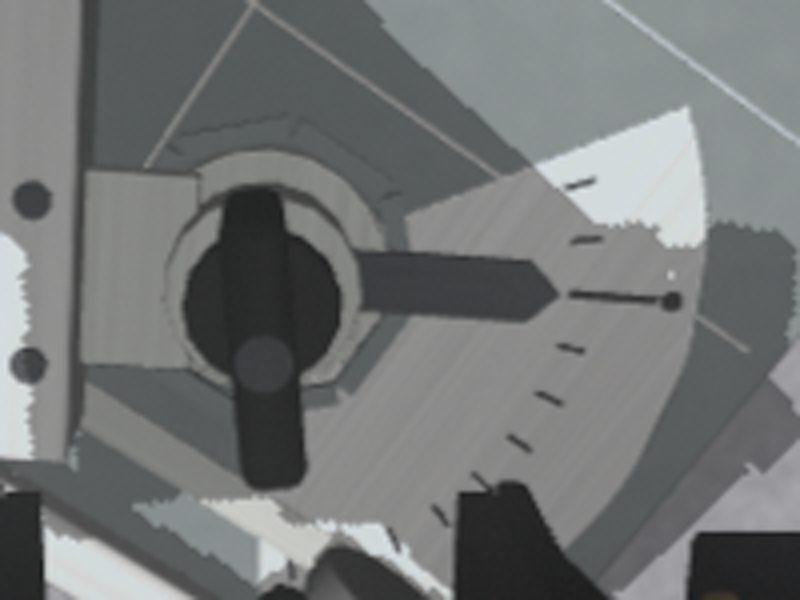

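The pointer (edges sloping ~3.9° in the crop, tip at (558,294)) is still in line with the long mark (570,293)→(672,300), which also slopes 3.9°. The head did not shift while clamping, and the gripper is clear above. Handing in.

```bash
python3 -c "
from h import *
job.close_job()"
```

```text
the job is handed in; nothing more can be done
```

The head is set on the long line of the scale and the knob is locked again. The job was handed in at about 21 s.

- **Loosening:** I turned the wing knob about 79° anticlockwise. The torque stayed at 0.11 N m over the last 25°, so the head was free before I touched the fence.
- **Setting the angle:** I swung the head about 25° by its fence, with no more than about 9 N at the wrist.
- **Tightening:** I turned the knob clockwise in steps. It bit at about 85° jaw angle, and I stopped at 0.95 N m. The band is 0.8 to 1.05.
- **Angle check:** Before clamping, the pointer edges read 36.9° and the fence 36.8°, against 36.7° for the mark. The tip alone read about 1.3° over, which disagrees a little but is inside the 2° limit and close to the error of a single pixel. After clamping, I compared slopes by eye in the wrist picture: pointer and mark line both slope about 3.9°, so the head did not shift.
- **Clear of everything:** The gripper was open and well above the knob at hand-in. I went nowhere near the mortar, cards, knife or jar, but took no final picture of them.

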